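Snap the battery cover onto the read-out unit

ROBOT

A 6-joint arm with a two-finger parallel gripper is mounted at the origin on a cart in front of the work surface, level with it; the furniture and walls round the work are solid. World frame = base frame: x ahead of the robot, y to its left, z up, the work surface at z = 0. Lengths are in mm, angles in rad, forces in N, time in s.
With the tool pointing down it reaches from about 350 to 875 mm from the base axis. Payload 4.2 kg.
Tool frame: the origin (TCP) lies on the mounting face of the last link; the fingertips stand 173 mm ahead of it and the grasp point (between the pads) lies grip_point_offset ahead of it (grip_point_offset is the distance from the TCP to the grasp point, in mm); z points along the fingers, y is the line along which they close (so a half turn about z gives the same grasp; the last joint's range is limited). The gripper opens to 85 mm and grips with 20 to 120 N. Pads are 22 mm wide; open, the fingers measure 114 mm over their backs; the gripper's body (76 mm by 85 mm) begins 54 mm behind the grasp point. The pads swing forward as they close: fully open they stand 13 mm farther back than shut.
Start: joints at [-1.068, 0.385, 0.008, 0, -1.194, -0.259], TCP at [150.888, -606.492, 404.712] pointing down, gripper open.
Joint ranges: [-3.14, 3.14], [-1.21, 2.06], [-1.07, 1.41], [-3.16, 2.05], [-2.99, -0.16], [-3.1, 3.1]. Speed limits (rad/s): [2.79, 2.79, 3.14, 3.14, 3.14, 3.14].

INTERFACE

Orientations are given as a unit quaternion [x, y, z, w].
In Python, from bench import read_state, get_image, job_done, recognise, place_of, grip_point_offset gives the robot as it stands. The module is installed in compiled form; this text tells all that it offers.
- The arm moves only by the tool carry_out, never from a script. Its arguments are lists of equal length, an entry for each row: "slide": the shift along the tool's x, y, z in m, a list of three; "roll": the turn about the tool's z in degrees; "claw": the finger opening in m, from 0 to 0.0854. A call has 1 to 8 rows; each row is the pose to reach, as a shift and turn from the pose commanded when the call began, along the tool's axes at that moment; what a row does not reach only later rows make up. A row lasts 1/8 s, in which the tool goes at most 62.5 mm and 10.7 degrees, less where a joint would pass 70% of its speed; a pose out of reach is approached as far as the arm can. A call with a gripper value outside its range is refused whole. The fingers move at their own pace and stop on an object; the grip force is fixed at half the most. Time passes only in rows, so rows that repeat a pose let the fingers close. It gives the time, the measured TCP pose, the force, the opening and the grip force at its end, in the units of the state.
- read_state(): the state, without advancing time (a new reading comes with each control period).
- get_image(name): name is "side" or "top" or "wrist"; returns a dict with "img" (400x640x3 uint8, red, green, blue), "z_map" (400x640 float32, mm along the optical axis (not along the pixel's ray), 0 where there is no reading), "mtx" (3x3 intrinsics, pixels), "k1" (the pictures are not rectified: a ray, as slopes to the right and down, at radius r is drawn at 1 + k1 r^2 times it, then the intrinsics apply), "world_from_camera" (4x4, takes a point from camera to world coordinates); the wrist camera has in their place "T_tool_cam" (4x4, takes a point from camera to tool coordinates, whose origin is the TCP and whose axes are the flange's). Camera axes: x right, y up, looking along -z (the intrinsics and any distortion apply to the point x, -y, -z); pixel columns grow to the right and rows downward; lengths in mm; the calibration is good to about 2 mm. A picture is of the moment at which its call begins: read the wrist's pose just before it.
- job_done(): hands the job in; it is judged then, once.
Trained networks look in a picture, given as the dict that the camera call returned (one of the last four; its "shot" number tells which), for a name from the list of things; names that differ only in an ending like _2 or _b are one class to them, and where a whole thing is asked for, a point or a joint stands for the part that bears it (a point fixed in the world has none). Each returns a list of dicts, best first, with "conf" (0 to 1); they miss things now and then, are a little off and sometimes report something else, mostly with a low value. They report only what shows in the picture. A call takes as long as a camera call.
- recognise(picture, thing): "at" ([column, row] in pixels, amid what is visible of it).
- place_of(picture, thing): "at" ([column, row] in pixels: a listed point, or the origin of a listed thing).
The state is a dict: "clock": time; "joints": joint angles; "joint_vel": joint speeds; "joint_efforts": joint torques, N m; "position": TCP position; "ee_rot": TCP orientation; "contact_force": force on the tool from outside, world axes, zero at the start; "wrist_torque": the same for the moment, N m; "gripper_width": finger opening in mm; "grasp_force": force on a finger pad.
Only numpy, scipy, OpenCV 4.12 (cv2) and the standard library are available. Lean on these libraries where they do the work, as an engineer would, in place of code of your own. Each camera call takes 0.05 s, during which the arm holds its last target. There are 200 camera calls.

TASK

Close the open battery bay of the grey read-out unit with the long black cover. Take the long cover out of the wooden stand, lay it down flat on the bench with its finger rib up and let go, then take it again by the rib, set it over the bay and push it straight down until both sprung catches click over its ends; stop pushing at the click, let go, and leave the short cover standing in its slot.

Things in the scene. Friction and masses are not known exactly. Their poses are not given: they have to be found in the camera images.
- unit: grey read-out unit lying on its face, fixed to the bench, 92 x 146 mm, 40 mm high; origin on the bench under its centre, z up, y along its length. In its top the battery bay, open upward, two round cells deep inside. The bay takes the cover (either way round) with 2 mm play each side between the rims, tops at z = 40 mm. A sprung dark steel catch stands at each end of the bay.
- bay (a point): centre of the bay, level with the ledges (30 mm above the bench) on which the seated cover rests; axes as the unit's. Seated, the underside of the cover lies here and its top face is flush with the rims.
- catch_a (a joint): outward travel (m) of the catch at the unit's +y end, 0 = sprung fully in, up to 0.008. 18 mm wide, top about 55 mm above the bench; its nose slopes inward and down to a tip 42 mm from the bay centre and 41.5 mm above the bench, 1.5 mm over the seated cover's top. Its spring pushes inward with about 3 N at 0 and 5 N at 3 mm.
- catch_b (a joint): the same at the -y end. A cover pushed straight down meets the slopes with its underside about 41 mm above the bench and wedges both catches 3 mm outward; the resistance peaks at about 8 to 20 N in all near 35 mm, falls to a light drag while the 4 mm tongues slide past the noses, then at about 31 mm the catches snap in over the ends and the cover drops free onto the ledges.
- stand: fixed wooden stand 126 x 116 mm with two slots along its y, at x = -36 and +36 mm, 11.5 mm wide, floor at z = 8 mm, walls to z = 29 mm; origin on the bench under its centre. Either slot may hold either cover, standing upright on a long edge, rib toward the stand's +x (away from the robot). Between stand and unit the bench is bare from x = 0.42 to 0.52 m, y = -0.25 to -0.15 m.
- cover_long: long black plastic cover, the one that fits: plate 60 (x) x 90 (y) x 10 mm thick, its last 5 mm at each y end a 4 mm thick tongue flush with the top face; on the top face a finger rib 12 (x) x 56 (y) x 18 mm high in the middle. 60 to 130 g. Origin in the centre of the underside; z points from the underside out through the rib. In the stand its x points down and its z level.
- cover_long_rib (a point): centre of the long cover's rib, 19 mm from the cover's underside along its z
- cover_short: short black cover for another unit, the same section but 66 mm long with a 40 mm rib; axes and origin as for the long one

How it is judged:
By the outcome, as a careful person would: the job done as asked, in the order asked, and still so for the second after the job is handed in, with the robot touching nothing.
It also fails if it takes over 72 s, if anything falls off the work surface, if the arm or the gripper's body presses on something with over 40 N, if the wrist force passes 120 N, or if a joint passes its speed limit or range.

## Working session

There is one attempt and no reset: what is moved stays moved. The work goes in short steps, Python scripts to look and compute and a tool call to move; the robot and the scene stay as the last step left them, time stands still between calls to the robot, and variables do not carry over. Pictures are saved under pics/ and viewed, at most 10 in all, crops included, and the job is handed in when it is done.

Besides the shell and the picture viewer there is one more tool, called after "Call:" as name(argument=value, ...), one argument or row to a line, values as JSON. carry_out: Moves the arm, as the interface text tells. Its arguments: {"type":"object","properties":{"slide":{"type":"array"},"roll":{"type":"array"},"claw":{"type":"array"}},"required":["slide","roll","claw"]}

```bash
mkdir -p pics; cat > h.py <<'E'
import numpy as np, cv2
from scipy.spatial.transform import Rotation as R
from bench import *
def shot(name):
    s=read_state(); p=get_image(name)
    if name=="wrist":
        T=np.eye(4);T[:3,:3]=R.from_quat(s["ee_rot"]).as_matrix();T[:3,3]=s["position"]
        p["W"]=T@np.array(p["T_tool_cam"])
    else: p["W"]=np.array(p["world_from_camera"])
    return p
def ray(p,uv):
    K=np.array(p["mtx"]);uv=np.atleast_2d(uv).astype(float)
    d=np.stack([(uv[:,0]-K[0,2])/K[0,0],(uv[:,1]-K[1,2])/K[1,1]],1);u=d.copy()
    for _ in range(20): u=d/(1+p["k1"]*(u**2).sum(1,keepdims=True))
    return np.c_[u[:,0],-u[:,1],-np.ones(len(u))]
def at_z(p,uv,z):
    d=ray(p,uv)@p["W"][:3,:3].T;o=p["W"][:3,3]
    return o+d*((z-o[2])/d[:,2])[:,None]
def cloud(p):
    v,u=np.mgrid[0:400,0:640]; r=ray(p,np.c_[u.ravel(),v.ravel()])
    z=p["z_map"].ravel()
    w=(r*z[:,None])@p["W"][:3,:3].T+p["W"][:3,3]; w[z==0]=np.nan
    return w.reshape(400,640,3)
def save(p,n): cv2.imwrite("pics/"+n,p["img"][:,:,::-1])
E
cat > a.py <<'E'
from h import *
np.set_printoptions(precision=1,suppress=True)
print(grip_point_offset, read_state())
for c in ["top","side","wrist"]:
    p=shot(c); save(p,c+"0.png"); cl=cloud(p)
    print(c,p["W"][:3,3])
    for t in ["unit","bay","stand","cover_long","cover_long_rib","cover_short"]:
        for d in place_of(p,t)[:3]:
            a=d["at"]; i=np.clip(np.round(a).astype(int),0,[639,399])
            print(t,"place",np.array(a),round(d["conf"],2),cl[i[1],i[0]],"z0",at_z(p,a,0)[0])
E
python3 a.py
```

```text
154.70000000000002 {'clock': 0.0, 'joints': array([-1.1,  0.4,  0. , -0. , -1.2, -0.3]), 'joint_vel': array([-0., -0.,  0., -0., -0.,  0.]), 'joint_efforts': array([ -0. , -39.2,  18.8,   4.2,  -0. ,   0. ]), 'position': array([ 150.9, -606.3,  403.6]), 'ee_rot': array([-0.1,  1. ,  0. , -0. ]), 'contact_force': array([ 0.4,  0.1, -0.4]), 'wrist_torque': array([ 0. , -0.1,  0. ]), 'grasp_force': 0.0, 'gripper_width': 85.55274615727755}
top [ 427.3 -195.6  995.1]
unit place [241.2 203.9] 0.74 [483.  -26.5  29.4] z0 [484.9 -21.8   0. ]
unit place [397.9 161.8] 0.47 [ 565.1 -346.6   66.5] z0 [ 575.4 -357.2    0. ]
bay place [240.8 197.5] 0.67 [495.4 -26.7  31.1] z0 [498.6 -20.8   0. ]
stand place [396.5 189.9] 0.9 [ 513.8 -351.1    9.4] z0 [ 514.9 -353.6    0. ]
cover_long place [399.7 167.1] 0.67 [ 555.4 -351.    63.6] z0 [ 563.9 -361.     0. ]
cover_long_rib place [397.7 158.9] 0.62 [ 574.4 -350.2   45. ] z0 [ 581.6 -356.9    0. ]
cover_short place [397.2 206.2] 0.92 [ 478.8 -349.5   30.7] z0 [ 480.  -354.8    0. ]
side [494.2 591.  375.6]
bay place [327.4 252.9] 0.81 [494.9 160.  136.4] z0 [494.7 -86.    0. ]
stand place [313.8 196.1] 0.98 [ 524.6 -336.     6.2] z0 [ 525.5 -350.9    0. ]
cover_long place [300.9 179.8] 0.74 [ 555.5 -378.    29.3] z0 [ 561.  -461.4    0. ]
cover_long_rib place [290.8 177.7] 0.69 [ 576.5 -355.8   42.1] z0 [ 587.6 -477.5    0. ]
cover_short place [333.1 179.7] 0.5 [ 481.5 -387.    25.9] z0 [ 480.3 -461.5    0. ]
cover_short place [327.4 251.5] 0.3 [494.9 158.1 136.6] z0 [494.7 -91.    0. ]
wrist [  82.7 -622.5  373.6]
```

View pics/top0.png

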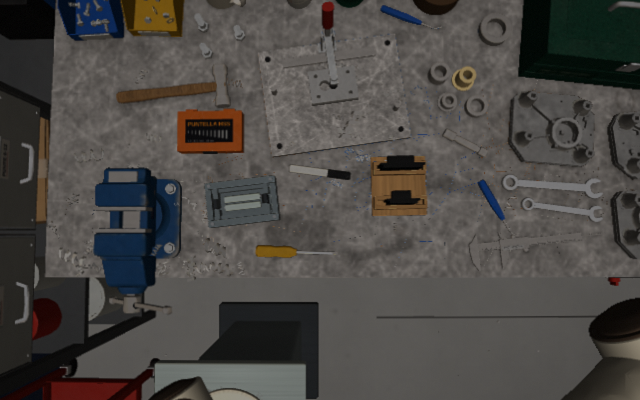

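View pics/side0.png

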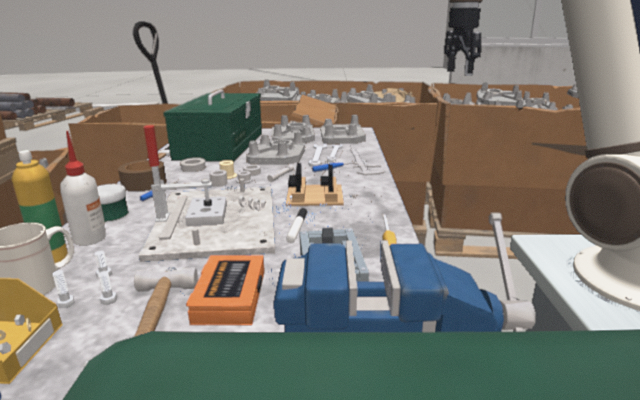

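```bash
cat > b.py <<'E'
from h import *
np.set_printoptions(precision=2,suppress=True)
s=read_state(); print(R.from_quat(s["ee_rot"]).as_matrix())
p=shot("top"); c=cloud(p); Z=c[...,2]
def rect(m,n):
    m=m&~np.isnan(Z); q=c[m][:,:2].astype(np.float32)
    if len(q)<10: print(n,len(q));return
    print(n,len(q),cv2.minAreaRect(q), c[m].mean(0))
x,y=c[...,0],c[...,1]
st=(y<-250)&(x>420)&(x<620)
rect(st&(Z>20)&(Z<35),"stand walls")
rect(st&(x>520)&(Z>58),"long top"); rect(st&(x<520)&(Z>58),"short top")
rect(st&(x>520)&(Z>36)&(Z<52),"long rib")
un=(y>-150)&(y<120)
rect(un&(Z>34)&(Z<46),"unit rim"); rect(un&(Z>47),"catches/other");rect(un&(Z>26)&(Z<33),"ledges");
E
python3 b.py
```

```text
[[-0.97 -0.24  0.  ]
 [-0.24  0.97 -0.  ]
 [-0.   -0.   -1.  ]]
stand walls 3019 ((520.3350830078125, -584.7994384765625), (567.4395751953125, 199.36680603027344), 89.95477294921875) [ 545.07 -659.95   25.05]
long top 312 ((589.2691040039062, -528.3851318359375), (50.63138961791992, 436.66143798828125), 3.533437967300415) [ 568.01 -434.48   65.76]
short top 207 ((456.6537780761719, -580.6854858398438), (80.9534912109375, 512.542236328125), 1.0135823488235474) [ 487.09 -443.51   66.04]
long rib 536 ((586.8472900390625, -582.2119750976562), (542.4100952148438, 66.80321502685547), 89.88480377197266) [ 583.32 -574.31   42.64]
unit rim 2339 ((676.4217529296875, -14.677566528320312), (263.6839294433594, 483.7953186035156), 89.1980209350586) [555.72  -9.86  39.05]
catches/other 1318 ((519.24267578125, 10.746406555175781), (213.24444580078125, 781.1878662109375), 89.59208679199219) [272.49  45.58 154.64]
ledges 3130 ((653.09521484375, -6.2735748291015625), (265.8651123046875, 543.6895141601562), 87.73564910888672) [619.47  21.09  30.24]
```

The pictures show the unit at about (242,202) in the top view and the stand at (398,188), with the two covers in it at rows 162 and 198. The side view shows both covers upright in the stand at about (315,180). I can't tell yet which cover is the long one, so I'm moving the wrist camera over the stand.

Call:
carry_out(
  slide=[
    [-0.05, 0.011, 0],
    [-0.1, 0.023, 0],
    [-0.15, 0.034, 0],
    [-0.2, 0.046, 0],
    [-0.25, 0.057, 0],
    [-0.3, 0.068, 0],
    [-0.35, 0.08, 0],
    [-0.4, 0.091, 0],
  ],
  roll=[10, 20, 30, 40, 50, 60, 70, 80],
  claw=[0.04, 0.04, 0.04, 0.04, 0.04, 0.04, 0.04, 0.04],
)

```text
clock: 2.1
position: [518.5, -420.6, 404.9]
ee_rot: [0.547, 0.837, -0.0, 0.0]
contact_force: [0.9, -1.2, 0.2]
gripper_width: 40.1
grasp_force: 0.0
```

Call:
carry_out(
  slide=[
    [0, 0, 0],
    [0, 0, 0],
    [0, 0, 0],
    [0, 0, 0],
  ],
  roll=[10, 20, 24, 24],
  claw=[0.04, 0.04, 0.04, 0.04],
)

```text
clock: 2.6
position: [517.2, -421.6, 404.6]
ee_rot: [0.707, 0.707, -0.0, -0.0]
contact_force: [0.4, 0.3, -0.9]
gripper_width: 40.1
grasp_force: 0.0
```

```bash
cat > c.py <<'E'
from h import *
import sys
np.set_printoptions(precision=2,suppress=True)
s=read_state(); print(s["clock"],s["position"],s["joints"]); print(R.from_quat(s["ee_rot"]).as_matrix())
p=shot("wrist"); save(p,sys.argv[1]); cl=cloud(p); np.savez("last.npz",c=cl)
for t in ["unit","bay","stand","cover_long","cover_long_rib","cover_short","catch_a"]:
    for d in place_of(p,t)[:2]:
        a=d["at"]; i=np.clip(np.round(a).astype(int),0,[639,399])
        print(t,np.array(a),round(d["conf"],2),cl[i[1],i[0]],"z0",at_z(p,a,0)[0],"z38",at_z(p,a,38)[0])
E
python3 c.py w1.png
```

```text
2.6 [ 517.17 -421.57  404.62] [-0.44  0.46  0.12  0.   -1.24 -2.7 ]
[[-0.  1. -0.]
 [ 1.  0.  0.]
 [ 0. -0. -1.]]
stand [326.5 111.8] 0.88 [ 523.76 -354.85    8.98] z0 [ 524.45 -354.75    0.  ] z38 [ 523.73 -354.28   38.  ]
cover_long [356.  112.5] 0.84 [ 553.4  -354.49   29.35] z0 [ 556.49 -355.39    0.  ] z38 [ 552.51 -354.85   38.  ]
cover_long_rib [377.1 112.5] 0.86 [ 572.25 -354.2    42.65] z0 [ 579.46 -355.26    0.  ] z38 [ 573.14 -354.73   38.  ]
cover_short [287.4 112.8] 0.91 [ 487.99 -354.96   67.12] z0 [ 482.   -355.81    0.  ] z38 [ 485.59 -355.23   38.  ]
cover_short [375.2 112.6] 0.41 [ 570.32 -355.15   42.91] z0 [ 577.39 -355.38    0.  ] z38 [ 571.28 -354.84   38.  ]Traceback (most recent call last):
  File "c.py", line 7, in <module>
    for d in place_of(p,t)[:2]:
             ~~~~~~~~^^^^^
ValueError: it knows: bay, cover_long, cover_long_rib, cover_short, stand, unit
```

View pics/w1.png

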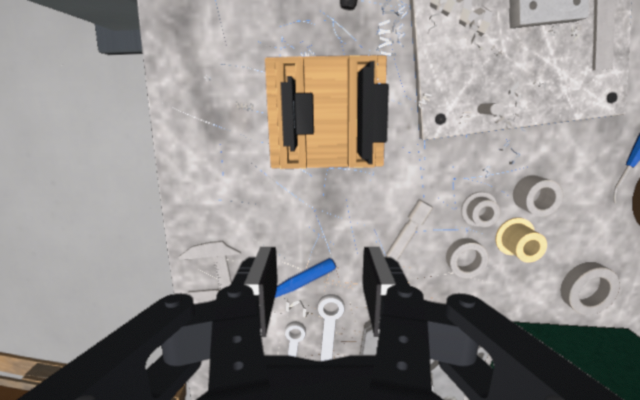

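In the wrist view the long cover is in the far slot, at columns 360–387 and rows 62–163. The short one is at (295,113). Next I measure the plate edge. Joint 6 is close to its limit, so I'll do a half turn on the way.

```bash
cat > d.py <<'E'
import numpy as np,cv2
c=np.load("last.npz")["c"] if False else None
from h import *
np.set_printoptions(precision=2,suppress=True)
p=shot("wrist");c=cloud(p);x,y,z=c[...,0],c[...,1],c[...,2]
m=(y>-430)&(y<-280)&(x>440)&(x<620)
def rect(k,n):
    q=c[k][:,:2].astype(np.float32); print(n,len(q),cv2.minAreaRect(q),c[k].mean(0),q.min(0),q.max(0))
rect(m&(x>520)&(z>62),"long top");rect(m&(x<520)&(z>62),"short top")
rect(m&(x>555)&(z>38)&(z<50),"rib");rect(m&(z>22)&(z<34),"walls")
k=m&(x>520)&(z>62);print(np.polyfit(y[k],x[k],1))
k=m&(z>5)&(z<34);rect(k,"stand all")
E
python3 d.py
```

```text
long top 21988 ((564.024169921875, -375.16900634765625), (121.40303802490234, 59.09186553955078), 69.56841278076172) [ 552.22 -408.06  286.98] [ 520. -430.] [ 582.69 -310.34]
short top 22599 ((476.85186767578125, -382.10113525390625), (65.42459869384766, 103.54332733154297), 18.189849853515625) [ 484.3  -408.94  291.29] [ 451.47 -430.  ] [ 520.   -323.66]
rib 900 ((569.2609252929688, -355.36517333984375), (28.48366355895996, 89.79032135009766), 0.121676966547966) [ 574.27 -355.8    43.55] [ 555.   -400.28] [ 583.51 -310.49]
walls 2809 ((546.6409912109375, -355.82330322265625), (146.07421875, 110.271728515625), 0.8449680209159851) [ 519.83 -353.77   28.44] [ 473.13 -411.76] [ 619.59 -300.53]
[ -0.06 528.22]
stand all 9736 ((532.40087890625, -347.8852233886719), (177.62855529785156, 132.9969482421875), 1.1683014631271362) [ 523.14 -351.13   14.12] [ 443.63 -415.56] [ 620.   -280.02]
```

Call:
carry_out(
  slide=[
    [0, 0, 0],
    [0, 0, 0],
    [0, 0, 0],
    [0, 0, 0],
    [0, 0, 0],
    [0, 0, 0],
    [0, 0, 0],
    [0, 0, 0],
  ],
  roll=[-10, -20, -30, -40, -50, -60, -70, -80],
  claw=[0.04, 0.04, 0.04, 0.04, 0.04, 0.04, 0.04, 0.04],
)

```text
clock: 4.0
position: [517.1, -421.6, 404.7]
ee_rot: [0.084, 0.996, -0.0, -0.0]
contact_force: [-0.4, -0.4, 0.1]
gripper_width: 39.9
grasp_force: 0.0
```

Call:
carry_out(
  slide=[
    [-0.003, 0.016, 0.0],
    [-0.005, 0.032, 0.01],
    [-0.008, 0.048, 0.025],
    [-0.011, 0.064, 0.04],
    [-0.013, 0.079, 0.055],
    [-0.016, 0.095, 0.07],
    [-0.018, 0.111, 0.085],
    [-0.021, 0.127, 0.1],
  ],
  roll=[-10, -20, -30, -40, -50, -60, -70, -80],
  claw=[0.04, 0.04, 0.04, 0.04, 0.04, 0.04, 0.04, 0.04],
)

```text
clock: 5.0
position: [560.0, -299.8, 304.4]
ee_rot: [-0.576, 0.818, -0.0, 0.0]
contact_force: [-0.1, 0.1, -0.1]
gripper_width: 40.0
grasp_force: 0.0
```

Call:
carry_out(
  slide=[
    [0, 0, 0],
    [0, 0, 0],
    [0, 0, 0],
  ],
  roll=[-10, -20, -20],
  claw=[0.04, 0.04, 0.04],
)

```text
clock: 5.38
position: [560.0, -300.2, 304.8]
ee_rot: [-0.706, 0.708, -0.0, 0.0]
contact_force: [-0.8, 0.3, 0.2]
gripper_width: 40.0
grasp_force: 0.0
```

```bash
sed -i 's/,"catch_a"//' c.py; cat > d.py <<'E'
from h import *
np.set_printoptions(precision=2,suppress=True)
p=shot("wrist");c=cloud(p);x,y,z=c[...,0],c[...,1],c[...,2]
m=(y>-430)&(y<-290)&(x>440)&(x<620)&(z<75)
def rect(k,n):
    q=c[k][:,:2].astype(np.float32); print(n,len(q),cv2.minAreaRect(q),c[k].mean(0),q.min(0),q.max(0))
rect(m&(x>520)&(z>64),"long top");rect(m&(x<520)&(z>64),"short top")
rect(m&(x>555)&(z>38)&(z<50),"rib")
k=m&(x>520)&(z>64);print(np.polyfit(y[k],x[k],1),np.percentile(x[k],[1,10,50,90,99]))
E
python3 c.py w2.png; python3 d.py
```

```text
5.375 [ 559.96 -300.21  304.76] [-0.24  0.48 -0.1   0.   -0.99  0.24]
[[-0. -1.  0.]
 [-1.  0. -0.]
 [ 0. -0. -1.]]
unit [324. 128.] 0.55 [ 557.06 -357.41   66.62] z0 [ 556.1  -353.45    0.  ] z38 [ 556.65 -355.71   38.  ]
stand [366.3 125.5] 0.9 [ 523.68 -355.57    9.73] z0 [ 522.11 -355.44    0.  ] z38 [ 527.37 -357.42   38.  ]
stand [428.4 125.1] 0.41 [ 492.65 -359.25   63.93] z0 [ 471.78 -355.99    0.  ] z38 [ 484.03 -357.9    38.  ]
cover_long [324.1 129.5] 0.95 [ 557.06 -356.24   66.99] z0 [ 556.02 -352.27    0.  ] z38 [ 556.58 -354.69   38.  ]
cover_long_rib [299.  129.1] 0.63 [ 573.65 -355.41   43.51] z0 [ 576.22 -352.63    0.  ] z38 [ 573.97 -355.     38.  ]
cover_short [429.2 125.3] 0.98 [ 493.35 -359.46   68.03] z0 [ 471.11 -355.84    0.  ] z38 [ 483.46 -357.76   38.  ]
cover_short [365.4 126.7] 0.21 [ 524.28 -354.74    8.63] z0 [ 522.8  -354.49    0.  ] z38 [ 527.97 -356.6    38.  ]
long top 2323 ((559.9620971679688, -355.45709228515625), (10.06093978881836, 89.44640350341797), 1.1675167083740234) [ 560.16 -357.72   67.66] [ 554.3  -400.08] [ 565.78 -310.71]
short top 1805 ((488.04241943359375, -355.9513854980469), (11.08267879486084, 65.71448516845703), 0.926315426826477) [ 488.76 -356.86   67.51] [ 482.22 -388.72] [ 494.   -323.01]
rib 2071 ((574.4617919921875, -355.2762145996094), (17.410280227661133, 55.08514404296875), 0.7895058393478394) [ 574.34 -356.11   43.54] [ 565.54 -382.76] [ 583.43 -327.74]
[ -0.02 552.64] [554.98 555.93 560.04 564.11 565.3 ]
```

View pics/w2.png

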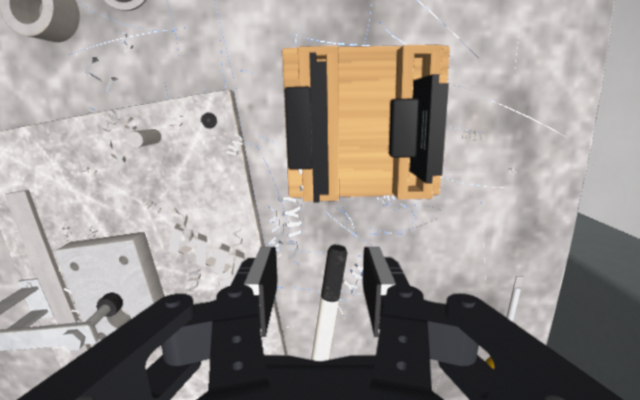

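Plate centre is at (560, -355.4), yaw about +1°, top at z 68, 89 mm long, so it is the long cover. Next is the grasp at the top edge, above the rib.

Call:
carry_out(
  slide=[
    [0.02, 0, 0],
    [0.045, 0, 0],
    [0.0552, 0, 0.01],
    [0.0552, 0, 0.03],
    [0.0552, 0, 0.05],
    [0.0552, 0, 0.07],
    [0.0552, 0, 0.0845],
    [0.0552, 0, 0.0845],
  ],
  roll=[-1, -1, -1, -1, -1, -1, -1, -1],
  claw=[0.04, 0.04, 0.04, 0.04, 0.04, 0.04, 0.04, 0.04],
)

```text
clock: 6.78
position: [559.5, -355.1, 218.5]
ee_rot: [0.713, -0.701, -0.002, 0.001]
contact_force: [-0.3, -0.5, 0.2]
gripper_width: 39.8
grasp_force: 0.0
```

Call:
carry_out(
  slide=[
    [0, 0, 0],
    [0, 0, 0],
    [0, 0, 0],
    [0, 0, 0],
    [0, 0, 0],
    [0, 0, 0],
  ],
  roll=[0, 0, 0, 0, 0, 0],
  claw=[0.0, 0.0, 0.0, 0.0, 0.0, 0.0],
)

```text
clock: 7.52
position: [560.3, -355.5, 221.4]
ee_rot: [0.713, -0.701, 0.001, -0.0]
contact_force: [-0.3, 0.3, 5.6]
gripper_width: 8.5
grasp_force: 61.1
```

Call:
carry_out(
  slide=[
    [0, 0, -0.01],
    [0, 0, -0.03],
    [0, 0, -0.055],
    [0, 0, -0.08],
    [0, 0, -0.08],
  ],
  roll=[0, 0, 0, 0, 0],
  claw=[0.0, 0.0, 0.0, 0.0, 0.0],
)

```text
clock: 8.15
position: [560.1, -355.6, 302.2]
ee_rot: [0.713, -0.701, 0.002, -0.001]
contact_force: [0.3, -0.3, -1.3]
gripper_width: 8.7
grasp_force: 60.3
```

```bash
cat > e.py <<'E'
from h import *
import sys
np.set_printoptions(precision=1,suppress=True)
s=read_state(); print(s["clock"],s["position"],s["contact_force"],s["wrist_torque"],s["gripper_width"])
a=shot("wrist")["img"]; b=shot("side"); b=cv2.resize(b["img"][130:230,230:390],(640,400))
cv2.imwrite("pics/"+sys.argv[1],cv2.resize(np.vstack([a,b]),(480,600))[:,:,::-1])
E
python3 e.py g1.png
```

```text
8.15 [ 560.1 -355.6  302.2] [ 0.3 -0.3 -1.3] [-0. -0.  0.] 8.73534388228335
```

View pics/g1.png

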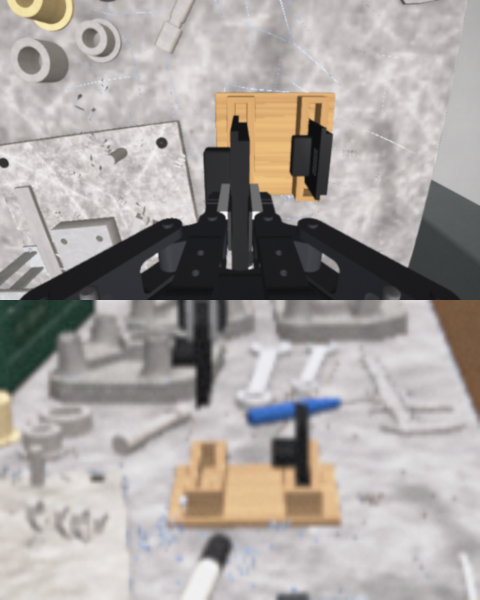

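Call:
carry_out(
  slide=[
    [-0.02, 0.007, 0],
    [-0.05, 0.018, 0],
    [-0.08, 0.028, 0],
    [-0.11, 0.038, 0.0],
    [-0.135, 0.047, 0.02],
    [-0.1566, 0.0544, 0.05],
    [-0.1566, 0.0544, 0.075],
    [-0.1566, 0.0544, 0.083],
  ],
  roll=[1, 1, 1, 1, 1, 1, 1, 1],
  claw=[0.0, 0.0, 0.0, 0.0, 0.0, 0.0, 0.0, 0.0],
)

```text
clock: 9.25
position: [501.7, -199.4, 214.6]
ee_rot: [-0.707, 0.707, 0.002, -0.002]
contact_force: [0.1, 0.1, -0.4]
gripper_width: 8.5
grasp_force: 60.2
```

Call:
carry_out(
  slide=[
    [0, 0, 0],
    [0, 0, 0.002],
    [0, 0, 0.004],
    [0, 0, 0.004],
  ],
  roll=[0, 0, 0, 0],
  claw=[0.0, 0.0, 0.0, 0.0],
)

```text
clock: 9.75
position: [502.8, -199.9, 213.5]
ee_rot: [-0.707, 0.707, -0.0, 0.0]
contact_force: [1.1, 0.8, -0.1]
gripper_width: 8.5
grasp_force: 60.2
```

Call:
carry_out(
  slide=[
    [0, 0, 0.001],
    [0, 0, 0.001],
  ],
  roll=[0, 0],
  claw=[0.0, 0.0],
)

```text
clock: 10.0
position: [503.0, -199.8, 213.3]
ee_rot: [-0.707, 0.707, -0.0, 0.0]
contact_force: [-1.2, 0.7, 4.4]
gripper_width: 8.7
grasp_force: 61.2
```

Bottom edge is on the bench. Now I lower it between the fingers: open a little, tip it toward −x, then let it slide down the −x finger as the gripper opens.

Call:
carry_out(
  slide=[
    [0, 0, -0.001],
    [0, 0.002, -0.002],
    [0, 0.004, -0.003],
    [0, 0.005, -0.004],
    [0, 0.006, -0.005],
  ],
  roll=[0, 0, 0, 0, 0],
  claw=[0.014, 0.02, 0.02, 0.02, 0.02],
)

```text
clock: 10.62
position: [496.8, -199.8, 217.3]
ee_rot: [-0.707, 0.707, -0.0, 0.0]
contact_force: [0.9, 0.2, 0.0]
gripper_width: 20.4
grasp_force: 0.1
```

Call:
carry_out(
  slide=[
    [0, 0.002, 0],
    [0, 0.004, 0],
    [0, 0.006, 0],
    [0, 0.008, 0],
    [0, 0.01, 0],
    [0, 0.012, 0],
    [0, 0.012, 0],
  ],
  roll=[0, 0, 0, 0, 0, 0, 0],
  claw=[0.02, 0.02, 0.02, 0.02, 0.02, 0.02, 0.02],
)

```text
clock: 11.5
position: [484.6, -199.8, 217.2]
ee_rot: [-0.707, 0.707, 0.0, -0.0]
contact_force: [-0.2, -1.2, -0.7]
gripper_width: 20.2
grasp_force: 0.1
```

```bash
python3 e.py g2.png
```

```text
11.5 [ 484.6 -199.8  217.2] [-0.2 -1.2 -0.7] [0. 0. 0.] 20.22363089884374
```

View pics/g2.png

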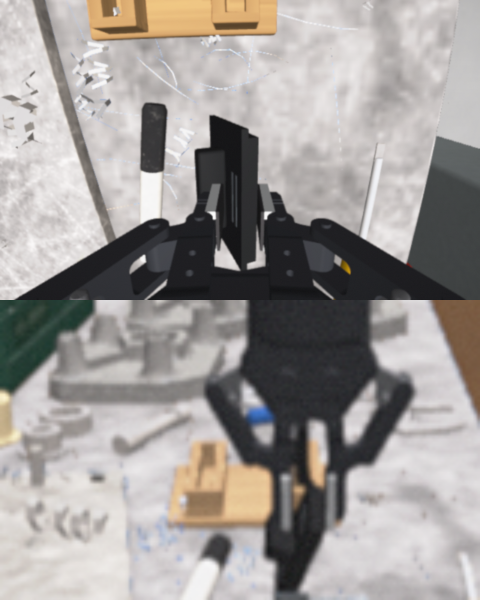

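The cover leans on the −x finger as planned. I continue opening and lowering.

Call:
carry_out(
  slide=[
    [0, 0, 0],
    [0, 0, 0],
    [0, 0, 0.004],
    [0, 0, 0.008],
    [0, 0, 0.013],
    [0, 0, 0.018],
    [0, 0, 0.026],
    [0, 0, 0.032],
  ],
  roll=[0, 0, 0, 0, 0, 0, 0, 0],
  claw=[0.03, 0.04, 0.046, 0.05, 0.055, 0.06, 0.065, 0.07],
)

```text
clock: 12.6
position: [484.9, -199.7, 184.6]
ee_rot: [-0.707, 0.707, 0.0, -0.0]
contact_force: [-0.1, -0.9, 0.6]
gripper_width: 69.9
grasp_force: 0.0
```

Call:
carry_out(
  slide=[
    [0, 0, 0.005],
    [0, 0, 0.01],
    [0, 0, 0.015],
    [0, 0, 0.017],
    [0, 0.003, 0.017],
    [0, 0.006, 0.017],
    [0, 0.008, 0.017],
    [0, 0.008, 0.017],
  ],
  roll=[0, 0, 0, 0, 0, 0, 0, 0],
  claw=[0.074, 0.078, 0.082, 0.085, 0.085, 0.085, 0.085, 0.085],
)

```text
clock: 13.6
position: [476.6, -199.8, 168.4]
ee_rot: [-0.707, 0.707, -0.0, 0.0]
contact_force: [-0.0, 0.2, 0.6]
gripper_width: 84.7
grasp_force: 0.0
```

```bash
python3 e.py g3.png
```

```text
13.6 [ 476.6 -199.8  168.4] [-0.   0.2  0.6] [ 0.  0. -0.] 84.68663348267813
```

View pics/g3.png

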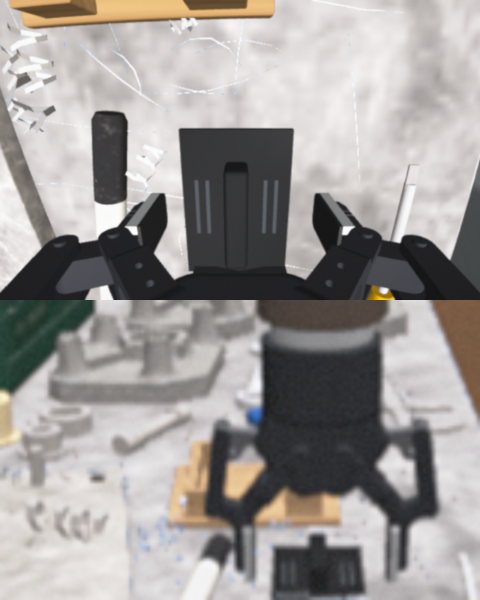

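The cover lies flat, rib up, free between the open fingers. I go straight up, then look at the cover and at the unit.

Call:
carry_out(
  slide=[
    [0, 0, -0.02],
    [0, 0, -0.05],
    [-0.015, 0, -0.08],
    [-0.035, 0, -0.11],
    [-0.06, 0, -0.13],
    [-0.06, 0, -0.13],
    [-0.06, 0, -0.13],
  ],
  roll=[0, 0, 0, 0, 0, 0, 0],
  claw=[0.085, 0.085, 0.07, 0.06, 0.04, 0.04, 0.04],
)

```text
clock: 14.58
position: [476.6, -139.9, 297.7]
ee_rot: [-0.707, 0.707, 0.0, -0.0]
contact_force: [1.0, 0.1, 0.1]
gripper_width: 39.7
grasp_force: 0.0
```

```bash
cat > f.py <<'E'
from h import *
np.set_printoptions(precision=2,suppress=True)
print(read_state()["position"])
p=shot("wrist");c=cloud(p);x,y,z=c[...,0],c[...,1],c[...,2]
for t in ["cover_long","cover_long_rib"]:
    for d in place_of(p,t)[:1]: print(t,d["conf"],at_z(p,d["at"],19 if "rib" in t else 0))
m=(y>-270)&(y<-120)&(x>400)&(x<530)
def rect(k,n):
    q=c[k][:,:2].astype(np.float32); print(n,len(q),cv2.minAreaRect(q),c[k].mean(0))
rect(m&(z>6)&(z<14),"plate");rect(m&(z>24)&(z<34),"rib")
E
python3 f.py
```

```text
[ 476.56 -139.88  297.67]
cover_long 0.81 [[ 482.42 -197.09    0.  ]]
cover_long_rib 0.78 [[ 480.26 -200.24   19.  ]]
plate 8678 ((489.13970947265625, -199.9518585205078), (90.86125183105469, 81.69208526611328), 89.72789001464844) [ 479.21 -202.6     9.75]
rib 1365 ((478.7020263671875, -199.7866973876953), (11.584250450134277, 55.091732025146484), 0.011056063696742058) [ 478.6  -200.32   27.49]
```

Call:
carry_out(
  slide=[
    [-0.02, 0, 0],
    [-0.05, 0, 0],
    [-0.08, -0.005, 0],
    [-0.11, -0.01, 0],
    [-0.14, -0.015, 0],
    [-0.165, -0.02, 0],
    [-0.18, -0.02, 0],
    [-0.18, -0.02, 0],
  ],
  roll=[0, 0, 0, 0, 0, 0, 0, 0],
  claw=[0.04, 0.04, 0.04, 0.04, 0.04, 0.04, 0.04, 0.04],
)

```text
clock: 15.72
position: [496.9, 40.5, 297.7]
ee_rot: [0.707, -0.707, -0.0, 0.001]
contact_force: [-0.2, -0.9, -0.1]
gripper_width: 39.8
grasp_force: 0.0
```

```bash
cat > u.py <<'E'
from h import *
import sys
np.set_printoptions(precision=2,suppress=True)
print(read_state()["position"])
p=shot("wrist");c=cloud(p);x,y,z=c[...,0],c[...,1],c[...,2]; save(p,sys.argv[1]); np.savez("unit.npz",c=c,img=p["img"])
for t,h in [("unit",0),("bay",30)]:
    for d in place_of(p,t)[:2]: print(t,d["at"],d["conf"],at_z(p,d["at"],h))
m=(y>-140)&(y<70)&(x>400)&(x<570)&(z<75)
def rect(k,n):
    q=c[k][:,:2].astype(np.float32); print(n,len(q),cv2.minAreaRect(q) if len(q) else 0,c[k].mean(0))
rect(m&(z>36)&(z<44),"rim");rect(m&(z>25)&(z<33),"ledge");
k=(m&(z>48)).astype(np.uint8); n,l,st,ce=cv2.connectedComponentsWithStats(k)
for i in range(1,n):
    if st[i,4]>25: rect(l==i,"catch%s"%ce[i])
E
python3 u.py u1.png
```

```text
[496.87  40.47 297.71]
unit [333.7, 105.0] 0.88 [[485.47 -30.75   0.  ]]
bay [332.0, 110.8] 0.57 [[487.9 -26.7  30. ]]
rim 13965 ((488.708251953125, -27.096839904785156), (92.5497055053711, 145.3604278564453), 6.76858377456665) [490.03 -28.29  39.54]
ledge 8304 ((463.8389892578125, -18.704689025878906), (112.06249237060547, 149.5128173828125), 6.9124884605407715) [488.07 -29.66  28.71]
catch[322.77  22.87] 587 ((494.720458984375, -77.47714233398438), (18.251245498657227, 10.449474334716797), 5.954367160797119) [494.66 -77.37  52.25]
catch[339.75 186.46] 427 ((483.0592041015625, 21.89809226989746), (17.93840789794922, 10.398908615112305), 7.235591411590576) [483.13  21.43  52.25]
```

View pics/u1.png

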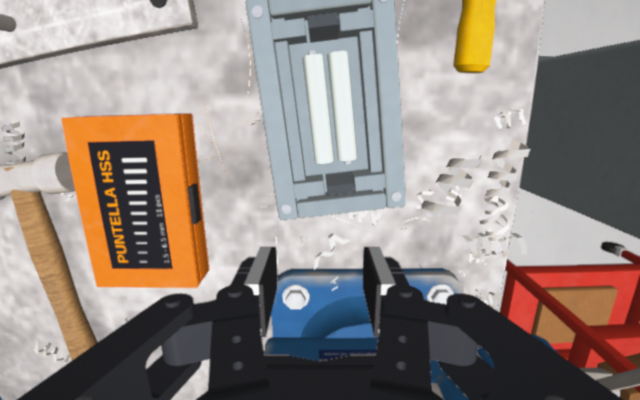

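In the picture the unit runs from columns 250 to 405. Its catches are at about (323,23) and (340,186) and the bay is open between them. That gives a centre near (488.8, -27.3) and a yaw of 6.7°. I go back and take the cover by the rib.

```bash
python3 - <<'E'
import numpy as np
c=np.load("unit.npz")["c"];a=np.radians(6.73);d=c[...,:2]-[488.8,-27.3]
xu=d[...,0]*np.cos(a)+d[...,1]*np.sin(a); yu=-d[...,0]*np.sin(a)+d[...,1]*np.cos(a); z=c[...,2]
def prof(u,v,vc,w,rng):
    for b in rng:
        m=(abs(v-vc)<w)&(abs(u-b)<.5)&(z<75); print(b,round(float(np.median(z[m])),1) if m.any() else None,end="; ")
    print()
for s in (1,-1):
    print("x",s);prof(xu,yu,0,25,s*np.arange(20,48)); print("y at x=+20",s);prof(yu,xu,20,5,s*np.arange(38,60)); print("y x-20");prof(yu,xu,-20,5,s*np.arange(38,60))
E
```

```text
x 1
20 14.6; 21 14.7; 22 14.6; 23 14.6; 24 21.9; 25 29.7; 26 29.7; 27 29.6; 28 29.8; 29 29.6; 30 29.7; 31 29.5; 32 33.6; 33 39.1; 34 39.6; 35 39.7; 36 39.6; 37 39.7; 38 39.7; 39 39.6; 40 39.8; 41 39.6; 42 39.6; 43 39.7; 44 39.7; 45 39.3; 46 38.5; 47 None; 
y at x=+20 1
38 14.8; 39 14.8; 40 14.8; 41 15.0; 42 15.2; 43 15.1; 44 14.7; 45 15.2; 46 17.2; 47 30.2; 48 39.7; 49 39.7; 50 39.6; 51 39.7; 52 39.6; 53 39.6; 54 39.7; 55 39.9; 56 39.6; 57 39.0; 58 None; 59 None; 
y x-20
38 15.4; 39 14.7; 40 15.1; 41 15.1; 42 14.6; 43 15.2; 44 15.0; 45 15.3; 46 21.7; 47 32.1; 48 39.5; 49 40.2; 50 40.1; 51 39.5; 52 39.7; 53 40.0; 54 39.8; 55 39.5; 56 39.6; 57 39.0; 58 None; 59 None; 
x -1
-20 14.6; -21 14.7; -22 14.6; -23 14.8; -24 21.1; -25 29.7; -26 29.7; -27 29.8; -28 29.9; -29 29.8; -30 29.6; -31 29.6; -32 34.2; -33 39.2; -34 39.7; -35 39.7; -36 39.7; -37 39.7; -38 39.7; -39 39.7; -40 39.6; -41 39.7; -42 39.7; -43 39.7; -44 39.6; -45 39.0; -46 37.8; -47 None; 
y at x=+20 -1
-38 15.2; -39 14.6; -40 14.7; -41 14.9; -42 14.7; -43 14.7; -44 15.1; -45 15.0; -46 14.8; -47 15.9; -48 30.4; -49 39.8; -50 39.5; -51 39.9; -52 39.4; -53 39.8; -54 39.5; -55 39.9; -56 39.6; -57 39.6; -58 39.2; -59 None; 
y x-20
-38 15.4; -39 14.8; -40 14.7; -41 14.9; -42 14.7; -43 14.7; -44 15.3; -45 15.2; -46 15.1; -47 32.6; -48 25.8; -49 39.5; -50 39.5; -51 39.6; -52 39.7; -53 39.6; -54 39.7; -55 39.7; -56 39.6; -57 39.8; -58 39.2; -59 None;
```

Call:
carry_out(
  slide=[
    [0.02, 0.001, 0],
    [0.055, 0.005, 0],
    [0.09, 0.009, 0],
    [0.125, 0.012, 0],
    [0.16, 0.015, 0.01],
    [0.195, 0.018, 0.03],
    [0.225, 0.018, 0.05],
    [0.2403, 0.0182, 0.07],
  ],
  roll=[0, 0, 0, 0, 0, 0, 0, 0],
  claw=[0.04, 0.04, 0.04, 0.04, 0.04, 0.04, 0.04, 0.04],
)

```text
clock: 16.88
position: [477.9, -202.2, 227.7]
ee_rot: [-0.706, 0.708, -0.0, 0.0]
contact_force: [0.1, 0.6, -0.3]
gripper_width: 40.1
grasp_force: 0.0
```

Call:
carry_out(
  slide=[
    [0, 0, 0.0],
    [0, 0, 0.02],
    [0, 0, 0.035],
    [0, 0, 0.0425],
    [0, 0, 0.0425],
    [0, 0, 0.0425],
  ],
  roll=[0, 0, 0, 0, 0, 0],
  claw=[0.04, 0.04, 0.04, 0.04, 0.04, 0.04],
)

```text
clock: 17.62
position: [479.0, -199.9, 186.2]
ee_rot: [-0.707, 0.707, -0.0, 0.0]
contact_force: [-0.2, -0.1, 0.2]
gripper_width: 40.1
grasp_force: 0.0
```

Call:
carry_out(
  slide=[
    [0, 0, 0],
    [0, 0, 0],
    [0, 0, 0],
    [0, 0, 0],
    [0, 0, 0],
    [0, 0, 0],
  ],
  roll=[0, 0, 0, 0, 0, 0],
  claw=[0.0, 0.0, 0.0, 0.0, 0.0, 0.0],
)

```text
clock: 18.38
position: [478.9, -200.0, 186.4]
ee_rot: [-0.707, 0.707, -0.0, 0.0]
contact_force: [-1.0, 1.9, 6.1]
gripper_width: 10.4
grasp_force: 62.3
```

Call:
carry_out(
  slide=[
    [0, 0, -0.02],
    [0, 0, -0.05],
    [-0.02, -0.001, -0.075],
    [-0.05, -0.003, -0.075],
    [-0.085, -0.005, -0.075],
    [-0.12, -0.007, -0.075],
    [-0.15, -0.009, -0.075],
    [-0.172, -0.0101, -0.075],
  ],
  roll=[0, 0, 0, -1, -2, -4, -6, -6.7],
  claw=[0.0, 0.0, 0.0, 0.0, 0.0, 0.0, 0.0, 0.0],
)

```text
clock: 19.38
position: [488.6, -26.9, 260.3]
ee_rot: [0.747, -0.664, -0.0, 0.0]
contact_force: [-0.1, -0.7, -1.3]
gripper_width: 10.4
grasp_force: 61.5
```

Call:
carry_out(
  slide=[
    [0, 0, 0],
    [0, 0, 0],
    [0, 0, 0],
  ],
  roll=[0, 0, 0],
  claw=[0.0, 0.0, 0.0],
)

```text
clock: 19.75
position: [488.6, -28.7, 260.5]
ee_rot: [0.747, -0.665, -0.0, 0.0]
contact_force: [-0.3, 0.2, -1.2]
gripper_width: 10.2
grasp_force: 61.5
```

```bash
cat > v.py <<'E'
from h import *
import sys
np.set_printoptions(precision=2,suppress=True)
s=read_state();print(s["position"],s["gripper_width"],s["contact_force"],R.from_quat(s["ee_rot"]).as_matrix()[:2,0])
p=shot("wrist");save(p,sys.argv[1]);c=cloud(p);a=np.radians(6.73);d=c[...,:2]-[488.9,-27.8]
xu=d[...,0]*np.cos(a)+d[...,1]*np.sin(a); yu=-d[...,0]*np.sin(a)+d[...,1]*np.cos(a); z=c[...,2]
zt=float(sys.argv[2])
m=(abs(z-zt)<4)&(abs(xu)<45)&(yu<-15)&(yu>-60)
print(m.sum(),"plate z",np.median(z[m]),"x",np.percentile(xu[m],[.5,99.5]),"ymin",np.percentile(yu[m],.5))
for y0 in (-40,-30,-20):
    k=m&(abs(yu-y0)<2)
    if k.any(): print(y0,xu[k].min(),xu[k].max())
for x0 in (-25,-12,12,25):
    k=m&(abs(xu-x0)<3)
    if k.any(): print("x",x0,yu[k].min())
k=(abs(z-40)<3)&(abs(xu)<60)&(yu<-60); print("unit rim far",np.percentile(xu[k],[1,99]),np.percentile(yu[k],1))
E
python3 v.py v1.png 83
```

```text
[488.64 -28.74 260.51] 10.202753238779772 [-0.25  0.18 -1.22] [ 0.11 -0.99]
8145 plate z 83.86675780691385 x [-30.29  29.28] ymin -45.755823253091684
-40 -30.812549373301266 29.722982384147105
-30 -30.685328348113615 29.68518057959323
-20 -30.524521948249955 29.623275824610154
x -25 -45.75453484969163
x -12 -45.732133431382614
x 12 -45.86660723751257
x 25 -45.904959608978245
unit rim far [-44.39  44.35] -73.20462584709989
```

View pics/v1.png

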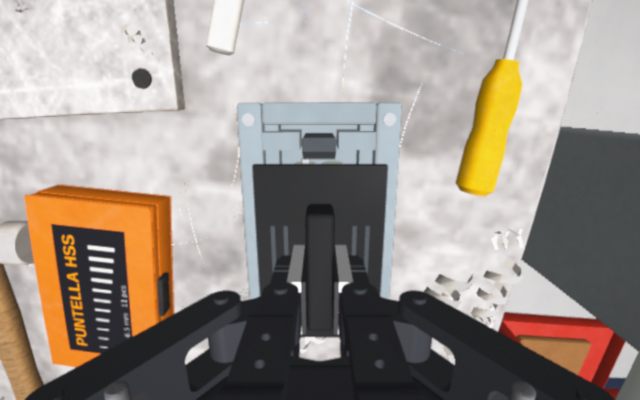

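In the picture the held cover is centred over the unit, with the −y catch clear beyond its end at (320,146). Residual is about (−0.5, −0.8) mm in the unit's axes. I correct it and descend to just above the catches.

Call:
carry_out(
  slide=[
    [-0.0008, -0.0005, 0.004],
    [-0.0008, -0.0005, 0.012],
    [-0.0008, -0.0005, 0.02],
    [-0.0008, -0.0005, 0.026],
    [-0.0008, -0.0005, 0.03],
    [-0.0008, -0.0005, 0.03],
  ],
  roll=[0, 0, 0, 0, 0, 0],
  claw=[0.0, 0.0, 0.0, 0.0, 0.0, 0.0],
)

```text
clock: 20.55
position: [489.2, -27.2, 230.4]
ee_rot: [0.747, -0.665, -0.0, 0.0]
contact_force: [-0.2, -0.1, -1.4]
gripper_width: 10.7
grasp_force: 61.4
```

```bash
python3 v.py v2.png 54
```

```text
[489.19 -27.2  230.37] 10.65038115590583 [-0.21 -0.14 -1.45] [ 0.12 -0.99]
8649 plate z 53.68025012166572 x [-29.53  30.04] ymin -54.73395304480681
-40 -29.865553995831775 30.41289480729456
-30 -29.947532243315347 30.09380168250012
-20 -30.0035803074977 30.136683670022965
x -25 -44.47527851869863
x -12 -44.51499412404261
x 12 -46.55659579440807
x 25 -44.48079280325939
unit rim far [-44.44  44.49] -73.10324762983457
```

Call:
carry_out(
  slide=[
    [0.0004, 0, 0.002],
    [0.0004, 0, 0.004],
    [0.0004, 0, 0.006],
    [0.0004, 0, 0.007],
  ],
  roll=[0, 0, 0, 0],
  claw=[0.0, 0.0, 0.0, 0.0],
)

```text
clock: 21.1
position: [490.0, -27.5, 225.0]
ee_rot: [0.747, -0.664, 0.001, -0.001]
contact_force: [-1.0, -0.4, 8.3]
gripper_width: 10.4
grasp_force: 62.7
```

Call:
carry_out(
  slide=[
    [0, 0, 0.001],
    [0, 0, 0.002],
  ],
  roll=[0, 0],
  claw=[0.0, 0.0],
)

```text
clock: 21.35
position: [490.2, -27.5, 223.4]
ee_rot: [0.747, -0.664, 0.001, -0.001]
contact_force: [-1.4, 0.1, 9.5]
gripper_width: 10.4
grasp_force: 62.9
```

Call:
carry_out(
  slide=[
    [0, 0, 0.001],
    [0, 0, 0.002],
  ],
  roll=[0, 0],
  claw=[0.0, 0.0],
)

```text
clock: 21.6
position: [490.2, -27.5, 221.7]
ee_rot: [0.747, -0.664, 0.001, -0.001]
contact_force: [-1.3, -0.9, 12.0]
gripper_width: 10.5
grasp_force: 63.2
```

Call:
carry_out(
  slide=[
    [0, 0, 0.001],
    [0, 0, 0.002],
  ],
  roll=[0, 0],
  claw=[0.0, 0.0],
)

```text
clock: 21.85
position: [489.9, -27.5, 218.3]
ee_rot: [0.747, -0.665, 0.001, -0.001]
contact_force: [0.1, -0.3, 3.8]
gripper_width: 10.6
grasp_force: 62.0
```

Call:
carry_out(
  slide=[
    [0, 0, 0.0005],
    [0, 0, 0.001],
  ],
  roll=[0, 0],
  claw=[0.0, 0.0],
)

```text
clock: 22.1
position: [488.9, -27.6, 216.4]
ee_rot: [0.747, -0.665, -0.001, 0.001]
contact_force: [-2.4, 0.8, 4.3]
gripper_width: 10.6
grasp_force: 62.2
```

```bash
cat > k.py <<'E'
from h import *
import sys
np.set_printoptions(precision=2,suppress=True)
s=read_state();print(s["position"],s["gripper_width"],s["contact_force"])
p=shot("wrist");save(p,sys.argv[1]);c=cloud(p);a=np.radians(6.73);d=c[...,:2]-[488.9,-27.8]
def uf(c):
    d=c[...,:2]-[488.9,-27.8]; return d[...,0]*np.cos(a)+d[...,1]*np.sin(a),-d[...,0]*np.sin(a)+d[...,1]*np.cos(a),c[...,2]
for n,cc in (("before",np.load("unit.npz")["c"]),("now",c)):
    xu,yu,z=uf(cc)
    for s in (-1,1):
        m=(abs(xu)<12)&(abs(yu-s*50)<12)&(z>47)&(z<60)
        if m.sum()>20: print(n,s,m.sum(),np.median(yu[m]),np.percentile(yu[m],[2,98]),np.max(z[m]))
    for s in (-1,1):
        m=(abs(abs(xu)-22)<4)&(abs(yu-s*38)<3)&(z<75)
        if m.sum()>5: print(n,"plate z",s,np.median(z[m]),m.sum())
E
python3 k.py k1.png
```

```text
[488.93 -27.59 216.36] 10.613123983826405 [-2.41  0.79  4.26]
before -1 627 -49.450882108557124 [-54.8  -44.96] 55.55069648172051
before 1 457 48.95609013840347 [44.69 54.6 ] 55.168064517134496
before plate z -1 15.419236712429466 247
before plate z 1 15.286881448656544 203
now -1 1111 -50.758300538575945 [-55.07 -45.13] 55.35666881320745
now 1 523 45.942641009028414 [43.69 48.07] 54.12403562150027
now plate z -1 39.740901210628095 465
```

The −y catch is back in and the cover is flush. I let go and rise.

Call:
carry_out(
  slide=[
    [0, 0, 0],
    [0, 0, 0],
    [0, 0, 0],
    [0, 0, -0.015],
    [0, 0, -0.04],
    [-0.02, 0, -0.07],
    [-0.05, 0, -0.08],
    [-0.067, 0, -0.08],
  ],
  roll=[0, 0, 0, 0, 0, 0, 0, 0],
  claw=[0.02, 0.04, 0.04, 0.04, 0.04, 0.04, 0.04, 0.04],
)

```text
clock: 23.15
position: [481.5, 39.9, 297.6]
ee_rot: [0.747, -0.664, 0.0, -0.001]
contact_force: [-0.0, 0.4, 0.0]
gripper_width: 40.1
grasp_force: 0.0
```

Call:
carry_out(
  slide=[
    [0, 0, 0],
    [0, 0, 0],
  ],
  roll=[0, 0],
  claw=[0.04, 0.04],
)

```text
clock: 23.4
position: [481.3, 38.6, 295.9]
ee_rot: [0.747, -0.665, -0.0, 0.001]
contact_force: [-0.5, 0.1, 0.4]
gripper_width: 39.8
grasp_force: 0.0
```

```bash
python3 k.py k2.png
```

```text
[481.28  38.64 295.9 ] 39.84383805630096 [-0.48  0.08  0.45]
before -1 627 -49.450882108557124 [-54.8  -44.96] 55.55069648172051
before 1 457 48.95609013840347 [44.69 54.6 ] 55.168064517134496
before plate z -1 15.419236712429466 247
before plate z 1 15.286881448656544 203
now -1 628 -49.393149488725996 [-54.92 -45.07] 55.337072454211494
now 1 454 48.777229250733924 [44.7  54.54] 55.44406568708612
now plate z -1 39.76804499280553 259
now plate z 1 39.80763454645421 210
```

View pics/k2.png

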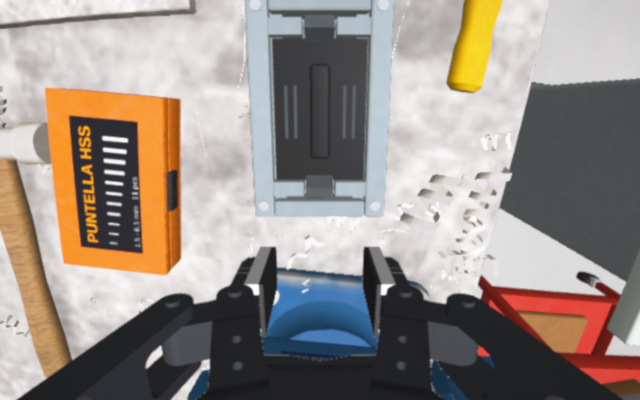

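The cover sits flush in the bay at (320,110), level at z 39.8 at both ends. Both catches, at (320,25) and (320,187), are fully in over its ends, and the robot is clear. I hand the job in.

```bash
python3 -c "from bench import job_done; print(job_done())"
```

```text
the job is handed in; nothing more can be done
None
```

The long cover was laid flat on the bench, taken again by its rib, and clicked into the bay flush under both catches. The short cover was not touched, and the job was handed in after about 23 s on the robot's clock.

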